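# Lay two hand-test blocks down on the mat

### The job

Set up the next item of the hand-function test: push the blue-capped and the orange-capped tall blocks over so that each lies flat on the mat with its coloured end pointing towards the white stripe. Only push them with the fingers, never pinch, lift or carry them; leave the green-capped block standing where it is and do not disturb the cups and other pieces beside the mat.

Things in the scene. Friction and masses are not known exactly. Their poses are not given: they have to be found in the camera images.
- mat: fixed dark grey test mat 260 mm (x) by 360 mm (y), 4 mm thick, lying on the table. Origin: centre of its underside, at table height. Its x axis points from the plain edge, near which the three tall blocks stand in a row (each about 90 mm from the mat's centre, about 100 mm apart along y), to the opposite 360 mm edge, which carries a white stripe 25 mm wide
- blue: blue-capped tall test block: cream foam-covered block 56 x 56 mm, 160 mm tall, about 0.25 kg, its top 30 mm coloured blue. It starts upright, loose, on the mat. Origin: centre of its foot face; z axis runs along its length to the blue end; x and y are normal to its side faces, and x starts within 0.12 rad of the mat's x. To be pushed over
- blue_top (a point): centre of the coloured end face of the blue-capped block, 160 mm from its foot
- orange: orange-capped tall test block: cream foam-covered block 56 x 56 mm, 160 mm tall, about 0.25 kg, its top 30 mm coloured orange. It starts upright, loose, on the mat. Origin: centre of its foot face; z axis runs along its length to the orange end; x and y are normal to its side faces, and x starts within 0.12 rad of the mat's x. To be pushed over
- orange_top (a point): centre of the coloured end face of the orange-capped block, 160 mm from its foot
- green: green-capped tall test block: cream foam-covered block 56 x 56 mm, 160 mm tall, about 0.25 kg, its top 30 mm coloured green. It starts upright, loose, on the mat. Origin: centre of its foot face; z axis runs along its length to the green end; x and y are normal to its side faces, and x starts within 0.12 rad of the mat's x. To be left standing
- cup_a: pale blue plastic cup standing upside down on the table beyond the striped edge, 74 mm across at the foot, 95 mm tall, loose; origin at the centre of its underside. Leave alone
- cup_b: pale blue plastic cup standing upside down on the table beyond the striped edge, 74 mm across at the foot, 95 mm tall, loose; origin at the centre of its underside. Leave alone
- puck: cream cylinder, 68 mm across, 55 mm tall, standing loose on the table beside the mat; origin at the centre of its underside. Leave alone
- cube: cream cube, 58 mm, loose on the table beside the mat; origin at the centre of its underside. Leave alone
- pin: dark blue clothes peg 72 x 11 x 15 mm lying loose on the table between the two cups; origin at the centre of its underside, x along its length. Leave alone
There are look-alikes about, which are no part of the job. Leave any red look-alike of the green alone.

How it is judged:
By the outcome, as a careful person would: the job done as asked, in the order asked, and still so for the second after the job is handed in, with the robot touching nothing.
It also fails if it takes over 43 s, if anything falls off the work surface, if the arm or the gripper's body presses on something with over 40 N, if the wrist force passes 120 N, or if a joint passes its speed limit or range.

### The arm

A 6-joint arm with a two-finger parallel gripper is mounted at the origin on the work surface. World frame = base frame: x ahead of the robot, y to its left, z up, the work surface at z = 0. Lengths are in m, angles in degrees, forces in N, time in s.
With the tool pointing down it reaches from about 0.3 to 0.75 m from the base axis. Payload 8.5 kg.
Tool frame: the origin (TCP) lies on the mounting face of the last link; the fingertips stand 173 mm ahead of it and the grasp point (between the pads) lies 155 mm ahead of it (env.tips_ahead is the distance from the TCP to the fingertips, in m); z points along the fingers, x is the direction in which the jaws open and shut, and the axes are right-handed (so a half turn about z gives the same grasp; the last joint's range is limited). The gripper opens to 85 mm and grips with 20 to 120 N. Pads are 22 mm wide; open, the fingers measure 114 mm over their backs; the gripper's body (76 mm by 85 mm) begins 54 mm behind the grasp point. The pads swing forward as they close: fully open they stand 13 mm farther back than shut.
Start: joints at [60.602, 21.807, 74.336, -0, 83.858, -12.336], TCP at [0.161, 0.526, 0.405] pointing down, gripper open.
Joint ranges: [-178.18, 178.18], [-50.72, 133.34], [12.68, 142.11], [-81.47, 261.47], [9.98, 163.14], [-165.26, 165.26]. Speed limits (degrees/s): [136.94, 136.94, 180, 180, 180, 180].

### API

Orientations are given as a 3x3 rotation matrix whose columns are the frame's x, y, z axes.
In Python, from rig import env gives the robot as it stands. The module is installed in compiled form; this text tells all that it offers.
- The arm moves only by the tool step_arm, never from a script. Its argument "increments" is a list of rows, each an object of numbers: "x", "y", "z": the shift along the tool's x, y, z in cm; "wx", "wy", "wz": the turn, a rotation vector about the tool's x, y, z in rad; "gripper": the finger opening in cm, from 0 to 8.54. A call has 1 to 20 rows; each row shifts and turns the commanded pose from where the row before left it, along the tool's axes as they then stand; what a row does not reach is not made up. A row lasts 1/10 s, in which the tool goes at most 50 mm and 8.59 degrees, less where a joint would pass 70% of its speed; a pose out of reach is approached as far as the arm can. A call with a gripper value outside its range is refused whole. The fingers move at their own pace and stop on an object; "newtons" is the grip in N (left out, the last holds). Time passes only in rows, so rows that do not move let the fingers close. It gives the time, the measured TCP pose, the force and the opening at its end, in the units of the state.
- env.observe(): the state, without advancing time (a new reading comes with each control period).
- env.get_image(name): name is "scene" or "side" or "wrist"; returns a dict with "color" (420x560x3 uint8, blue, green, red), "camera_matrix" (3x3 intrinsics, pixels), "rvec" (rotation vector, rad) and "tvec" (3), from world to camera coordinates, as OpenCV has them. Camera axes: x right, y down, z forward; pixel columns grow to the right and rows downward; lengths in m; the calibration is good to about 2 mm. A picture is of the moment at which its call begins. There is no depth.
- env.close_job(): hands the job in, once; it reports no verdict.
The state is a dict: "time_s": time; "q": joint angles; "qvel": joint speeds; "joint_efforts": joint torques, N m; "position": TCP position; "tool_rot": TCP orientation; "ft_force": force on the tool from outside, world axes, zero at the start; "wrist_torque": the same for the moment, N m; "grip_width": finger opening in m.
Only numpy, scipy, OpenCV 4.12 (cv2) and the standard library are available. Lean on these libraries where they do the work, as an engineer would, in place of code of your own. Each camera call takes 0.05 s, during which the arm holds its last target. There are 200 camera calls.

## Working session

There is one attempt and no reset: what is moved stays moved. The work goes in short steps, Python scripts to look and compute and a tool call to move; the robot and the scene stay as the last step left them, time stands still between calls to the robot, and variables do not carry over. Pictures are saved under pics/ and viewed, about 8 in all and at most 12, crops included, and the job is handed in when it is done.

Besides the shell and the picture viewer there is one more tool, called after "Call:" as name([rows], argument=value, ...), one row to a line, values as JSON. step_arm: Moves the arm, as the interface text tells. Its arguments: {"type":"object","properties":{"increments":{"type":"array"},"newtons":{"type":"number"}},"required":["increments"]}

```bash
mkdir -p pics
cat > h.py <<'E'
import numpy as np,cv2
from rig import env
def cam(n):
    d=env.get_image(n); return d
def ray(d,u,v,z):
    R=cv2.Rodrigues(np.array(d["rvec"],float))[0];t=np.array(d["tvec"],float).ravel()
    K=np.array(d["camera_matrix"],float)
    r=R.T@np.linalg.solve(K,[u,v,1.]);c=-R.T@t
    return c+r*(z-c[2])/r[2]
def proj(d,P):
    return cv2.projectPoints(np.array(P,float).reshape(-1,1,3),np.array(d["rvec"],float),np.array(d["tvec"],float),np.array(d["camera_matrix"],float),None)[0].reshape(-1,2)
E
python3 - <<'E'
from h import *
import pickle
for n in("scene","side"):
    d=cam(n);pickle.dump(d,open(n+".pkl","wb"))
    im=cv2.resize(d["color"],(800,600),interpolation=cv2.INTER_CUBIC)
    cv2.imwrite(f"pics/{n}0.png",im)
    R=cv2.Rodrigues(np.array(d["rvec"],float))[0];print(n,-R.T@np.array(d["tvec"]).ravel())
s=env.observe();print(s["time_s"],s["tool_rot"],env.tips_ahead)
E
```

```text
scene [ 1.14845328 -0.22384059  0.65830111]
side [ 0.13534759 -0.47120077  0.65197795]
0.1 [[ 2.93421156e-01  9.55983016e-01 -7.05501640e-04]
 [ 9.55982327e-01 -2.93421825e-01 -1.19304145e-03]
 [-1.34753694e-03 -3.24383498e-04 -9.99999039e-01]] 0.1734
```

View pics/scene0.png

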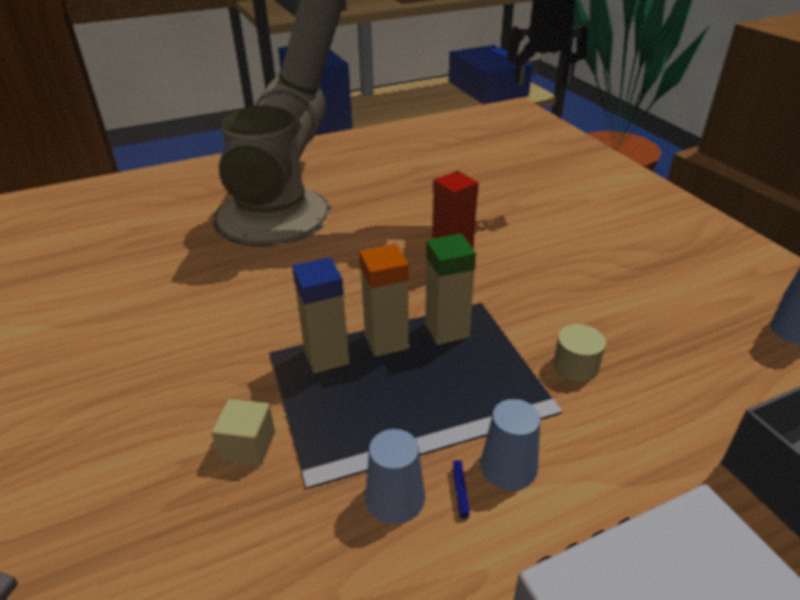

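View pics/side0.png

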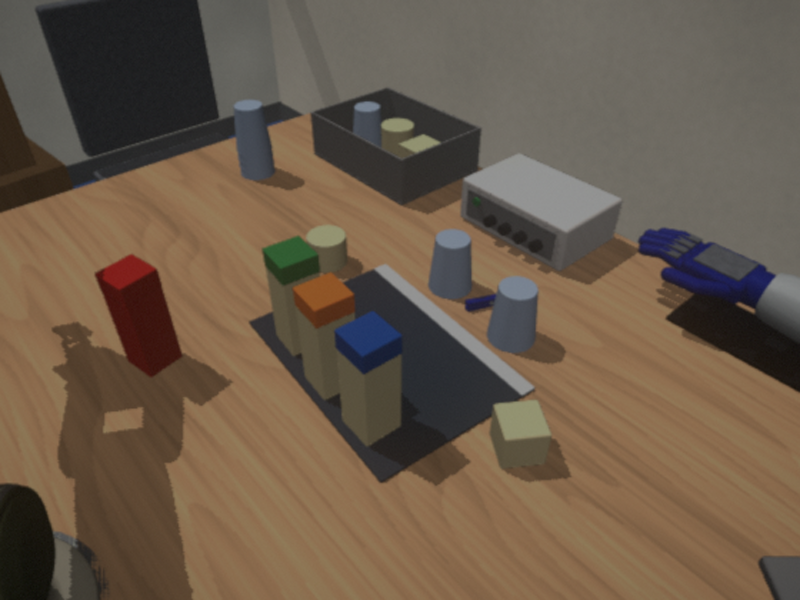

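Scene view: the mat's corners are near (271,354), (483,305), (560,408) and (308,485). The blocks' caps are blue (318,278), orange (385,264) and green (450,252). The red look-alike is off the mat at (455,200). The cups are at (395,475) and (512,445). I'll enlarge the blocks to measure them and confirm which is which.

Run:
```python
import pickle,cv2,numpy as np
a=pickle.load(open("scene.pkl","rb"))["color"];b=pickle.load(open("side.pkl","rb"))["color"]
# 5x crops
A=cv2.resize(a[155:275,190:350],None,fx=5,fy=5,interpolation=cv2.INTER_CUBIC)
B=cv2.resize(b[160:320,170:310],None,fx=3.75,fy=3.75,interpolation=cv2.INTER_CUBIC)
cv2.imwrite("pics/sc.png",A);cv2.imwrite("pics/sd.png",B)
```

```text
(no output)
```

View pics/sc.png

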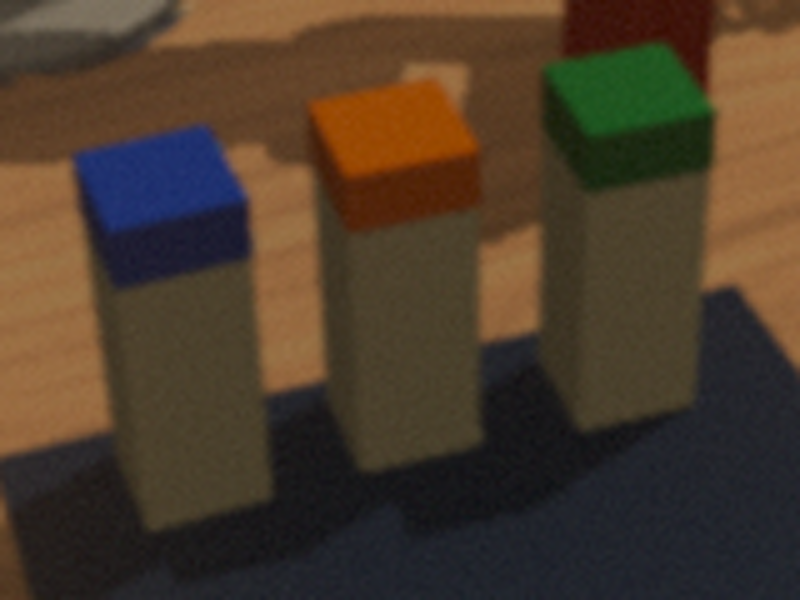

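View pics/sd.png

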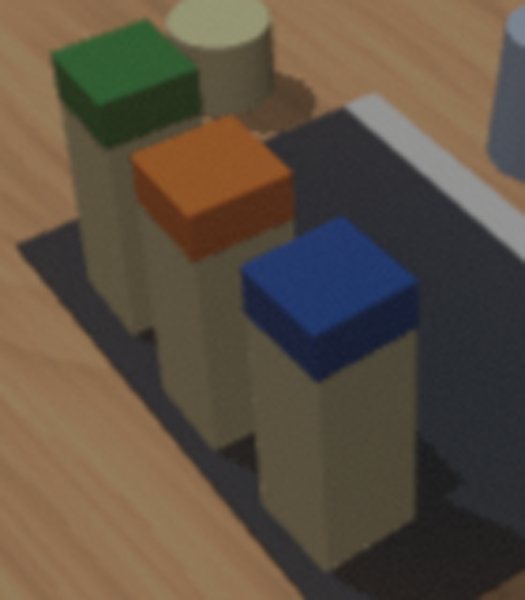

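The crops show clean top faces. Blue is on the left in the scene crop, orange in the middle and green on the right. The red block stands behind, off the mat.

Run:
```python
import pickle
from h import *
a=pickle.load(open("scene.pkl","rb"));b=pickle.load(open("side.pkl","rb"))
T={"blue":([(75,155),(208,127),(247,203),(110,232)],[(243,270),(342,218),(416,282),(318,333)]),
"orange":([(310,102),(435,78),(478,152),(347,180)],[(132,157),(237,116),(293,172),(190,218)]),
"green":([(543,68),(665,43),(712,108),(590,138)],[(54,57),(150,20),(198,70),(100,107)])}
np.set_printoptions(precision=4,suppress=True)
for n,(s,d) in T.items():
    for cam,P in((a,[(190+x/5,155+y/5) for x,y in s]),(b,[(170+x/3.75,160+y/3.75) for x,y in d])):
        w=np.array([ray(cam,u,v,.164) for u,v in P])[:,:2]
        e=np.roll(w,-1,0)-w
        print(n,w.mean(0),"edges",np.linalg.norm(e,axis=1),"ang",np.degrees(np.arctan2(e[:,1],e[:,0])))
for nm,cam,P in(("sc",a,[(271,354),(483,305),(560,405),(308,483)]),("sd",b,[(250,322),(382,265),(533,387),(382,480)])):
    w=np.array([ray(cam,u*.7,v*.7,.004) for u,v in P])[:,:2];e=np.roll(w,-1,0)-w
    print("mat",nm,w,w.mean(0),np.linalg.norm(e,axis=1),np.degrees(np.arctan2(e[:,1],e[:,0])))
for n,u,v in(("cupA",395,447),("cupB",516,414)): print(n,ray(a,u*.7,v*.7,.095)) 
for n,u,v,z in(("cupA",517,288,.095),("cupB",453,239,.095),("cube",520,417,.058),("puck",327,236,.055),("red",127,270,.15)): print(n,ray(b,u*.7,v*.7,z))
for n,s in(("blue",[(150,530),(272,497)]),("orange",[(368,472),(480,440)]),("green",[(585,432),(693,405)])):
    print(n,"foot front",[ray(a,190+x/5,155+y/5,.004)[:2] for x,y in s])
```

```text
blue [ 0.4677 -0.043 ] edges [0.0543 0.0556 0.0534 0.0548] ang [ 85.8021  -4.0062 -95.0865 176.9809]
blue [ 0.4643 -0.0443] edges [0.0551 0.0544 0.052  0.0524] ang [ -1.3178 -93.2621 176.3965  90.0448]
orange [0.474  0.0529] edges [0.0538 0.0566 0.0543 0.0576] ang [ 84.0802  -6.7676 -94.8807 172.7858]
orange [0.4715 0.0519] edges [0.0575 0.053  0.0561 0.0551] ang [ -6.6269 -96.9978 175.4815  84.4494]
green [0.4896 0.1514] edges [0.0556 0.0521 0.0547 0.0545] ang [ 85.1491  -7.5572 -92.2683 173.622 ]
green [0.4873 0.1494] edges [0.0568 0.0547 0.0553 0.0525] ang [ -3.9821 -98.0462 173.7761  83.4679]
mat sc [[ 0.4225 -0.1177]
 [ 0.4571  0.2374]
 [ 0.6968  0.22  ]
 [ 0.6705 -0.1386]] [0.5617 0.0503] [0.3567 0.2403 0.3596 0.2488] [ 84.4406  -4.137  -94.1966 175.1852]
mat sd [[ 0.4497  0.2368]
 [ 0.7009  0.217 ]
 [ 0.674  -0.1402]
 [ 0.4188 -0.1187]] [0.5608 0.0487] [0.252  0.3582 0.2562 0.3568] [ -4.5103 -94.2978 175.1862  85.0378]
cupA [ 0.7327 -0.0469  0.095 ]
cupB [0.7492 0.1028 0.095 ]
cupA [ 0.7306 -0.0486  0.095 ]
cupB [0.7505 0.1    0.095 ]
cube [ 0.5788 -0.1892  0.058 ]
puck [0.6397 0.2884 0.055 ]
red [0.3102 0.2766 0.15  ]
blue foot front [array([ 0.4899, -0.0705]), array([ 0.4931, -0.0166])]
orange foot front [array([0.4963, 0.0269]), array([0.4985, 0.0797])]
green foot front [array([0.5137, 0.1242]), array([0.5184, 0.1765])]
```

Both cameras agree: mat centre about (0.561, 0.049) with yaw about -4.5°, blue at (0.466, -0.044), orange at (0.473, 0.052) and green at (0.488, 0.150). Next I go high above the space behind blue, with the jaws across the mat and a small opening so both fingers touch.

Call:
step_arm([
  {"wz": -0.109,"gripper": 2.0},
  {"wz": -0.109},
  {"x": -3.03,"y": 1.58},
  {"x": -3.03,"y": 1.58},
  {"x": -3.03,"y": 1.58},
  {"x": -3.03,"y": 1.58},
  {"x": -3.03,"y": 1.58},
  {"x": -3.03,"y": 1.58},
  {"x": -3.03,"y": 1.58},
  {"x": -3.03,"y": 1.58},
  {"x": -3.03,"y": 1.58},
  {"x": -3.03,"y": 1.58},
  {"x": -3.03,"y": 1.58},
  {"x": -3.03,"y": 1.58},
  {"x": -3.03,"y": 1.58},
  {"x": -3.03,"y": 1.58},
  {"x": -3.03,"y": 1.58},
  {"x": -3.03,"y": 1.58},
  {"x": -3.03,"y": 1.58},
  {"x": -3.03,"y": 1.58},
])

```text
invalid input at $.increments[0]: expected keys x, y, z, wx, wy, wz, gripper
```

Call:
step_arm([
  {"x": 0,"y": 0,"z": 0,"wx": 0,"wy": 0,"wz": -0.109,"gripper": 2.0},
  {"x": 0,"y": 0,"z": 0,"wx": 0,"wy": 0,"wz": -0.109,"gripper": 2.0},
  {"x": -3.03,"y": 1.58,"z": 0,"wx": 0,"wy": 0,"wz": 0,"gripper": 2.0},
  {"x": -3.03,"y": 1.58,"z": 0,"wx": 0,"wy": 0,"wz": 0,"gripper": 2.0},
  {"x": -3.03,"y": 1.58,"z": 0,"wx": 0,"wy": 0,"wz": 0,"gripper": 2.0},
  {"x": -3.03,"y": 1.58,"z": 0,"wx": 0,"wy": 0,"wz": 0,"gripper": 2.0},
  {"x": -3.03,"y": 1.58,"z": 0,"wx": 0,"wy": 0,"wz": 0,"gripper": 2.0},
  {"x": -3.03,"y": 1.58,"z": 0,"wx": 0,"wy": 0,"wz": 0,"gripper": 2.0},
  {"x": -3.03,"y": 1.58,"z": 0,"wx": 0,"wy": 0,"wz": 0,"gripper": 2.0},
  {"x": -3.03,"y": 1.58,"z": 0,"wx": 0,"wy": 0,"wz": 0,"gripper": 2.0},
  {"x": -3.03,"y": 1.58,"z": 0,"wx": 0,"wy": 0,"wz": 0,"gripper": 2.0},
  {"x": -3.03,"y": 1.58,"z": 0,"wx": 0,"wy": 0,"wz": 0,"gripper": 2.0},
  {"x": -3.03,"y": 1.58,"z": 0,"wx": 0,"wy": 0,"wz": 0,"gripper": 2.0},
  {"x": -3.03,"y": 1.58,"z": 0,"wx": 0,"wy": 0,"wz": 0,"gripper": 2.0},
  {"x": -3.03,"y": 1.58,"z": 0,"wx": 0,"wy": 0,"wz": 0,"gripper": 2.0},
  {"x": -3.03,"y": 1.58,"z": 0,"wx": 0,"wy": 0,"wz": 0,"gripper": 2.0},
  {"x": -3.03,"y": 1.58,"z": 0,"wx": 0,"wy": 0,"wz": 0,"gripper": 2.0},
  {"x": -3.03,"y": 1.58,"z": 0,"wx": 0,"wy": 0,"wz": 0,"gripper": 2.0},
  {"x": -3.03,"y": 1.58,"z": 0,"wx": 0,"wy": 0,"wz": 0,"gripper": 2.0},
  {"x": -3.03,"y": 1.58,"z": 0,"wx": 0,"wy": 0,"wz": 0,"gripper": 2.0},
])

```text
time_s: 2.1
position: [0.4016, -0.042, 0.4046]
tool_rot: [[0.08, 0.997, -0.0], [0.997, -0.08, 0.0], [0.0, -0.0, -1.0]]
ft_force: [0.7, 1.4, -0.7]
grip_width: 0.0198
```

Call:
step_arm([
  {"x": 0.3,"y": 0,"z": 1.8,"wx": 0,"wy": 0,"wz": 0,"gripper": 2.0},
  {"x": 0,"y": 0,"z": 1.8,"wx": 0,"wy": 0,"wz": 0,"gripper": 2.0},
  {"x": 0,"y": 0,"z": 1.8,"wx": 0,"wy": 0,"wz": 0,"gripper": 2.0},
  {"x": 0,"y": 0,"z": 1.8,"wx": 0,"wy": 0,"wz": 0,"gripper": 2.0},
  {"x": 0,"y": 0,"z": 1.8,"wx": 0,"wy": 0,"wz": 0,"gripper": 2.0},
  {"x": 0,"y": 0,"z": 1.8,"wx": 0,"wy": 0,"wz": 0,"gripper": 2.0},
  {"x": 0,"y": 0,"z": 0,"wx": 0,"wy": 0,"wz": 0,"gripper": 2.0},
])

```text
time_s: 2.8
position: [0.4012, -0.0375, 0.2951]
tool_rot: [[0.08, 0.997, -0.004], [0.997, -0.08, 0.002], [0.001, -0.004, -1.0]]
ft_force: [-0.3, 0.8, 0.7]
grip_width: 0.0203
```

Run:
```python
from h import *
d=cam("side");im=cv2.resize(d["color"][100:340,120:440],None,fx=2.5,fy=2.5,interpolation=cv2.INTER_CUBIC);cv2.imwrite("pics/s1.png",im)
s=env.observe();print(s["position"],s["ft_force"])
```

```text
[ 0.40156611 -0.0375464   0.29628288] [0.76603014 0.34948595 0.81542104]
```

View pics/s1.png

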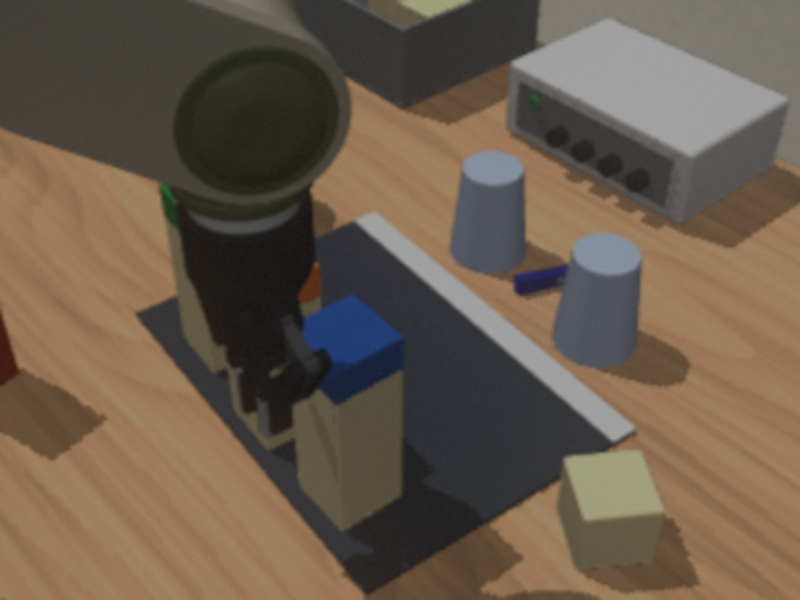

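Two fingertips are just behind the blue block, about 25 mm clear of it. Pushing slowly.

Call:
step_arm([
  {"x": 0,"y": 0.6,"z": 0,"wx": 0,"wy": 0,"wz": 0,"gripper": 2.0},
  {"x": 0,"y": 0.6,"z": 0,"wx": 0,"wy": 0,"wz": 0,"gripper": 2.0},
  {"x": 0,"y": 0.6,"z": 0,"wx": 0,"wy": 0,"wz": 0,"gripper": 2.0},
  {"x": 0,"y": 0.6,"z": 0,"wx": 0,"wy": 0,"wz": 0,"gripper": 2.0},
  {"x": 0,"y": 0.6,"z": 0,"wx": 0,"wy": 0,"wz": 0,"gripper": 2.0},
  {"x": 0,"y": 0.6,"z": 0,"wx": 0,"wy": 0,"wz": 0,"gripper": 2.0},
  {"x": 0,"y": 0.6,"z": 0,"wx": 0,"wy": 0,"wz": 0,"gripper": 2.0},
  {"x": 0,"y": 0.6,"z": 0,"wx": 0,"wy": 0,"wz": 0,"gripper": 2.0},
])

```text
time_s: 3.65
position: [0.4501, -0.0414, 0.2967]
tool_rot: [[0.08, 0.997, 0.0], [0.997, -0.08, -0.0], [-0.0, 0.0, -1.0]]
ft_force: [0.2, 0.1, 0.2]
grip_width: 0.0204
```

Run:
```python
from h import *
d=cam("side");im=cv2.resize(d["color"][100:340,120:440],None,fx=2,fy=2,interpolation=cv2.INTER_CUBIC);cv2.imwrite("pics/s2.png",im)
s=env.observe();print(s["position"],s["ft_force"])
```

```text
[ 0.45071657 -0.04162452  0.29670375] [ 0.34370207 -1.11429283  0.03940708]
```

View pics/s2.png

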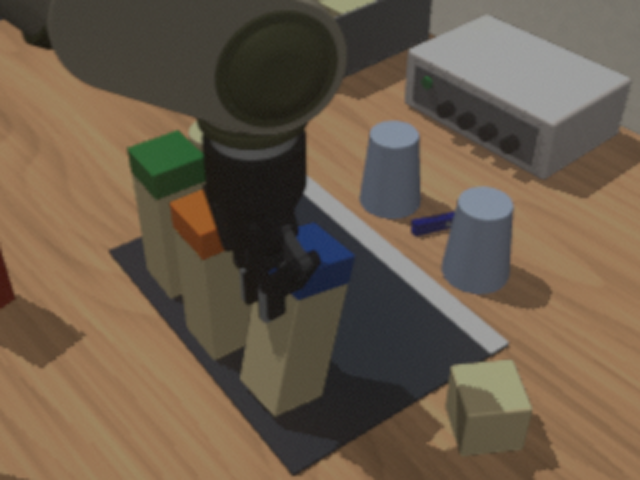

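Blue is tilting about its front foot edge with no visible sliding, and orange is untouched. I continue past the balance point.

Call:
step_arm([
  {"x": 0,"y": 0.5,"z": 0,"wx": 0,"wy": 0,"wz": 0,"gripper": 2.0},
  {"x": 0,"y": 0.5,"z": 0,"wx": 0,"wy": 0,"wz": 0,"gripper": 2.0},
  {"x": 0,"y": 0.5,"z": 0,"wx": 0,"wy": 0,"wz": 0,"gripper": 2.0},
  {"x": 0,"y": 0.5,"z": 0,"wx": 0,"wy": 0,"wz": 0,"gripper": 2.0},
  {"x": 0,"y": 0.5,"z": 0,"wx": 0,"wy": 0,"wz": 0,"gripper": 2.0},
  {"x": 0,"y": 0,"z": 0,"wx": 0,"wy": 0,"wz": 0,"gripper": 2.0},
  {"x": 0,"y": 0,"z": 0,"wx": 0,"wy": 0,"wz": 0,"gripper": 2.0},
  {"x": 0,"y": 0,"z": 0,"wx": 0,"wy": 0,"wz": 0,"gripper": 2.0},
  {"x": 0,"y": 0,"z": 0,"wx": 0,"wy": 0,"wz": 0,"gripper": 2.0},
  {"x": 0,"y": 0,"z": 0,"wx": 0,"wy": 0,"wz": 0,"gripper": 2.0},
])

```text
time_s: 4.7
position: [0.4743, -0.0434, 0.2968]
tool_rot: [[0.08, 0.997, -0.0], [0.997, -0.08, 0.0], [0.0, -0.0, -1.0]]
ft_force: [-0.2, -0.7, 0.3]
grip_width: 0.0198
```

Run:
```python
from h import *
d=cam("side");im=cv2.resize(d["color"][100:340,120:440],None,fx=2.5,fy=2.5,interpolation=cv2.INTER_CUBIC);cv2.imwrite("pics/s3.png",im)
s=env.observe();print(s["position"],s["ft_force"])
```

```text
[ 0.47431375 -0.04337596  0.29675   ] [0.20504438 0.07556349 0.33985903]
```

View pics/s3.png

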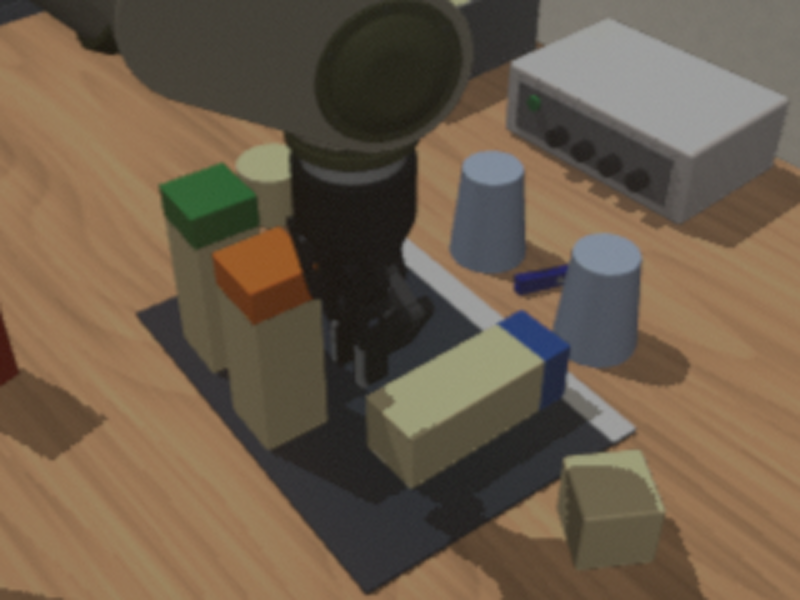

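Blue has fallen flat with its blue end over the stripe at crop pixel (545,345). The cups look untouched. I back off and go behind orange, lifting first.

Call:
step_arm([
  {"x": 0,"y": -0.7,"z": -2,"wx": 0,"wy": 0,"wz": 0,"gripper": 2.0},
  {"x": 0,"y": -0.7,"z": -2,"wx": 0,"wy": 0,"wz": 0,"gripper": 2.0},
  {"x": 0,"y": -2,"z": -2,"wx": 0,"wy": 0,"wz": 0,"gripper": 2.0},
  {"x": 0,"y": -2,"z": 0,"wx": 0,"wy": 0,"wz": 0,"gripper": 2.0},
  {"x": 0,"y": -1.95,"z": 0,"wx": 0,"wy": 0,"wz": 0,"gripper": 2.0},
  {"x": 3.2,"y": 0,"z": 0,"wx": 0,"wy": 0,"wz": 0,"gripper": 2.0},
  {"x": 3.2,"y": 0,"z": 0,"wx": 0,"wy": 0,"wz": 0,"gripper": 2.0},
  {"x": 3.15,"y": 0,"z": 0,"wx": 0,"wy": 0,"wz": 0,"gripper": 2.0},
  {"x": 0,"y": 0,"z": 0,"wx": 0,"wy": 0,"wz": 0,"gripper": 2.0},
  {"x": 0,"y": 0,"z": 2,"wx": 0,"wy": 0,"wz": 0,"gripper": 2.0},
  {"x": 0,"y": 0,"z": 2,"wx": 0,"wy": 0,"wz": 0,"gripper": 2.0},
  {"x": 0,"y": 0,"z": 2,"wx": 0,"wy": 0,"wz": 0,"gripper": 2.0},
  {"x": 0,"y": 0,"z": 0,"wx": 0,"wy": 0,"wz": 0,"gripper": 2.0},
])

```text
time_s: 6.05
position: [0.4083, 0.0572, 0.2951]
tool_rot: [[0.08, 0.997, -0.004], [0.997, -0.08, 0.0], [0.0, -0.004, -1.0]]
ft_force: [0.2, 0.1, 0.1]
grip_width: 0.0198
```

Run:
```python
from h import *
s=env.observe();print(s["position"],s["ft_force"])
d=cam("side");cv2.imwrite("pics/s4.png",cv2.resize(d["color"][100:340,120:440],None,fx=2.5,fy=2.5,interpolation=cv2.INTER_CUBIC))
e=cam("scene");cv2.imwrite("pics/c4.png",cv2.resize(e["color"][120:390,140:440],None,fx=2.2,fy=2.2,interpolation=cv2.INTER_CUBIC))
for u,v in((368,400),(412,440),(568,347),(522,312)): print(ray(d,120+u/2.5,100+v/2.5,.060))
```

```text
[0.40834926 0.05723448 0.2951381 ] [0.20381345 0.12231187 0.13556261]
[ 0.50070708 -0.02196396  0.06      ]
[ 0.49884576 -0.07310739  0.06      ]
[ 0.65584535 -0.08063221  0.06      ]
[ 0.65885886 -0.02801279  0.06      ]
```

View pics/c4.png

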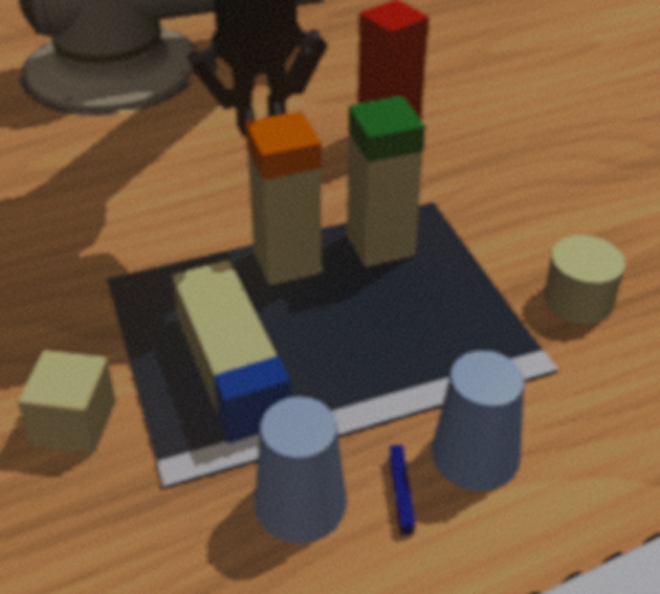

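Run:
```python
import pickle
from h import *
e=pickle.load(open("scene.pkl","rb"))
R=cv2.Rodrigues(np.array(e["rvec"],float))[0];c=-R.T@np.array(e["tvec"],float).ravel()
for u,v in((322,35),(326,50),(318,62),(300,85),(193,55),(215,85)):
    r=R.T@np.linalg.solve(np.array(e["camera_matrix"],float),[140+u/2.2,120+v/2.2,1]);print(u,v,c+r*(.408-c[0])/r[0])
```

```text
322 35 [0.408      0.1236821  0.21551843]
326 50 [0.408      0.12791758 0.19826636]
318 62 [0.408      0.11933035 0.18713645]
300 85 [0.408      0.09981465 0.16627961]
193 55 [ 0.408      -0.00515699  0.22534446]
215 85 [0.408      0.01325516 0.18897113]
```

Blue's end face is at x≈0.657, and blue lies within about 2° of the mat axis, clear of cup A. The gripper's knuckle bottoms are at z≈0.19, above green's top at 0.164, so the orange push is clear. I raise 4 mm and push.

Call:
step_arm([
  {"x": 0,"y": 0.6,"z": -0.4,"wx": 0,"wy": 0,"wz": 0,"gripper": 2.0},
  {"x": 0,"y": 0.6,"z": 0,"wx": 0,"wy": 0,"wz": 0,"gripper": 2.0},
  {"x": 0,"y": 0.6,"z": 0,"wx": 0,"wy": 0,"wz": 0,"gripper": 2.0},
  {"x": 0,"y": 0.6,"z": 0,"wx": 0,"wy": 0,"wz": 0,"gripper": 2.0},
  {"x": 0,"y": 0.6,"z": 0,"wx": 0,"wy": 0,"wz": 0,"gripper": 2.0},
  {"x": 0,"y": 0.6,"z": 0,"wx": 0,"wy": 0,"wz": 0,"gripper": 2.0},
  {"x": 0,"y": 0.6,"z": 0,"wx": 0,"wy": 0,"wz": 0,"gripper": 2.0},
  {"x": 0,"y": 0.6,"z": 0,"wx": 0,"wy": 0,"wz": 0,"gripper": 2.0},
  {"x": 0,"y": 0.5,"z": 0,"wx": 0,"wy": 0,"wz": 0,"gripper": 2.0},
  {"x": 0,"y": 0.5,"z": 0,"wx": 0,"wy": 0,"wz": 0,"gripper": 2.0},
  {"x": 0,"y": 0.5,"z": 0,"wx": 0,"wy": 0,"wz": 0,"gripper": 2.0},
  {"x": 0,"y": 0.5,"z": 0,"wx": 0,"wy": 0,"wz": 0,"gripper": 2.0},
  {"x": 0,"y": 0.5,"z": 0,"wx": 0,"wy": 0,"wz": 0,"gripper": 2.0},
  {"x": 0,"y": 0,"z": 0,"wx": 0,"wy": 0,"wz": 0,"gripper": 2.0},
  {"x": 0,"y": 0,"z": 0,"wx": 0,"wy": 0,"wz": 0,"gripper": 2.0},
  {"x": 0,"y": 0,"z": 0,"wx": 0,"wy": 0,"wz": 0,"gripper": 2.0},
  {"x": 0,"y": 0,"z": 0,"wx": 0,"wy": 0,"wz": 0,"gripper": 2.0},
  {"x": 0,"y": 0,"z": 0,"wx": 0,"wy": 0,"wz": 0,"gripper": 2.0},
])

```text
time_s: 7.95
position: [0.4814, 0.0519, 0.3008]
tool_rot: [[0.08, 0.997, 0.0], [0.997, -0.08, -0.0], [-0.0, 0.0, -1.0]]
ft_force: [-0.1, 0.6, -0.7]
grip_width: 0.02
```

Run:
```python
from h import *
s=env.observe();print(s["time_s"],s["position"],s["ft_force"])
e=cam("scene");cv2.imwrite("pics/c5.png",cv2.resize(e["color"][120:390,140:440],None,fx=2.2,fy=2.2,interpolation=cv2.INTER_CUBIC))
```

```text
7.95 [0.4814145  0.05186902 0.30077879] [-0.11629085  0.64930182 -0.69328689]
```

View pics/c5.png

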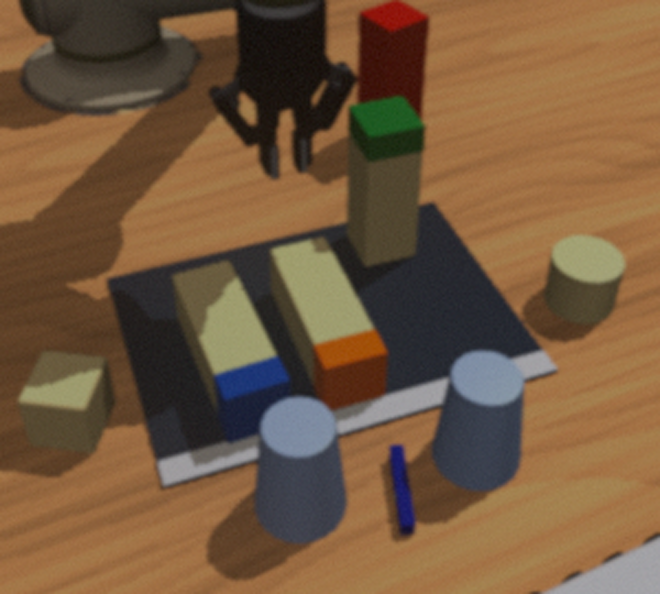

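Both blocks lie flat with their caps towards the stripe. Green is at the same pixels as before, as are the cups, peg, puck and cube. I raise the arm clear and do a numeric check.

Call:
step_arm([
  {"x": 0,"y": -0.8,"z": -2,"wx": 0,"wy": 0,"wz": 0,"gripper": 2.0},
  {"x": 0,"y": -0.8,"z": -2,"wx": 0,"wy": 0,"wz": 0,"gripper": 2.0},
  {"x": 0,"y": -2,"z": -2,"wx": 0,"wy": 0,"wz": 0,"gripper": 2.0},
  {"x": 0,"y": -2,"z": -2,"wx": 0,"wy": 0,"wz": 0,"gripper": 2.0},
  {"x": 0,"y": 0,"z": -2,"wx": 0,"wy": 0,"wz": 0,"gripper": 2.0},
  {"x": 0,"y": 0,"z": 0,"wx": 0,"wy": 0,"wz": 0,"gripper": 2.0},
  {"x": 0,"y": 0,"z": 0,"wx": 0,"wy": 0,"wz": 0,"gripper": 2.0},
])

```text
time_s: 8.7
position: [0.4256, 0.0563, 0.4004]
tool_rot: [[0.08, 0.997, 0.0], [0.997, -0.08, -0.0], [0.0, 0.0, -1.0]]
ft_force: [-0.4, -0.1, -0.5]
grip_width: 0.0201
```

Run:
```python
from h import *
import pickle
e=cam("scene");np.set_printoptions(precision=4,suppress=True)
# top faces z=.060 : foot-left, foot-right, cap-right, cap-left (crop px, x2.2)
for n,P in(("blue",[(175,275),(232,262),(290,375),(218,393)]),("orange",[(270,248),(325,238),(386,347),(318,365)])):
    w=np.array([ray(e,140+u/2.2,120+v/2.2,.06)[:2] for u,v in P]);a=w[2:].mean(0)-w[:2].mean(0)
    print(n,w,"len",np.linalg.norm(a),"yaw",np.degrees(np.arctan2(a[1],a[0])))
o=pickle.load(open("scene.pkl","rb"))["color"];df=cv2.absdiff(o,e["color"]).max(2)
for n,(u0,u1,v0,v1) in {"green cap":(297,335,163,192),"cups+pin":(255,380,275,365),"cube":(148,192,278,326),"puck":(385,425,225,268)}.items():
    print(n,"frac changed",(df[v0:v1,u0:u1]>40).mean())
cv2.imwrite("pics/c6.png",e["color"]);print(env.observe()["time_s"])
```

```text
blue [[ 0.5023 -0.07  ]
 [ 0.508  -0.0163]
 [ 0.6574 -0.0229]
 [ 0.6502 -0.0828]] len 0.14901306319336335 yaw -3.7491630528977185
orange [[0.5048 0.0234]
 [0.5139 0.0767]
 [0.6635 0.0626]
 [0.6574 0.0023]] len 0.15211674679701223 yaw -6.627412604186744
green cap frac changed 0.04083484573502722
cups+pin frac changed 0.10551111111111111
cube frac changed 0.08143939393939394
puck frac changed 0.0
8.75
```

```bash
python3 -c "
from rig import env
print(env.close_job())"
```

```text
the job is handed in; nothing more can be done
None
```

I pushed the blue-capped block over first, then the orange-capped one, using two slightly open fingertips on the face away from the stripe. I never pinched or lifted either block. I handed the job in at about 8.8 s with the arm raised clear.

**Result:** Both blocks lie flat on the mat with their coloured ends towards the stripe. Blue's yaw is about -3° (-2.3° from the side camera, -3.7° from the scene camera) and orange's is -6.6°. The mat's is about -4.6°, so both are within roughly 2.5° of it. The coloured ends reach x≈0.66.

**Other pieces:** Green still stands at the same pixels as before, and the cups, peg, puck and cube look unmoved. Measured wrist forces stayed near zero at each reading.

**Checks that disagreed:**
- **Block length:** the measured length of the fallen blocks came out at 149–152 mm in the scene view instead of 160 mm. I put this down to imprecise corner reading.
- **Image differencing:** the before-and-after comparison showed small changes around the cups (11% of pixels), the cube (8%) and green's cap (4%). I think these are shadows and the fallen block ends entering those regions. I compared positions by eye and did not view the final raw picture.

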